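Stand the long setting rod in the holder cup

TASK

Three steel setting rods lean in the slanted rack on the measuring bench. Take out the longest one, lower it into the round dark steel holder cup so that it stands on the cup's bottom, and let go of it there; do not drop it in from above. Leave the two shorter rods in the rack.

Things in the scene. Friction and masses are not known exactly. Their poses are not given: they have to be found in the camera images.
- long_rod_mid (a point): Longest rod: steel, round, 180 mm long, 16 mm across, 0.2 kg, black band at mid-length. Lowest 60 mm sit loosely in a tube (27 mm across) of the fixed grey rack; it leans about 29 deg, top towards the robot. Point: its centre, 90 mm from either end; z axis along the rod, up. Draw it out along this axis. Grip it 25 to 45 mm below its top, so the end clears the gripper's body.
- cup_mouth (a point): Holder cup, fixed to the bench: upright, round, dark steel, inside 40 mm across, outside 46, on a flat foot 90 mm across. Point: centre of its open mouth, 98 mm above the bench; z axis up. Its flat inner bottom lies 88 mm below, so the long rod's centre ends about 2 mm above the mouth. A rod let go in it may lean up to 16 deg on the rim, which is fine.
- short_rod_a_mid (a point): Shorter steel rod, 120 mm long, 16 mm across, black band; 60 mm of it stand out of another tube of the rack (three tubes in a row, 75 mm apart; which rod is in which varies). Point: its centre, at the tube's mouth; z axis along the rod, up. It stays in the rack.
- short_rod_b_mid (a point): Shorter steel rod, 120 mm long, 16 mm across, black band; 60 mm of it stand out of another tube of the rack (three tubes in a row, 75 mm apart; which rod is in which varies). Point: its centre, at the tube's mouth; z axis along the rod, up. It stays in the rack.
There are look-alikes about, which are no part of the job. What is shaped like the part that bears long_rod_mid but orange is not meant.

How it is judged:
By the outcome, as a careful person would: the job done as asked, in the order asked, and still so for the second after the job is handed in, with the robot touching nothing.
It also fails if it takes over 38 s, if anything falls off the work surface, if the arm or the gripper's body presses on something with over 40 N, if the wrist force passes 120 N, or if a joint passes its speed limit or range.

ROBOT

A 6-joint arm with a two-finger parallel gripper is mounted at the origin on the work surface. World frame = base frame: x ahead of the robot, y to its left, z up, the work surface at z = 0. Lengths are in mm, angles in rad, forces in N, time in s.
With the tool pointing down it reaches from about 350 to 975 mm from the base axis. Payload 7.1 kg.
Tool frame: the origin (TCP) lies midway between the tips of the shut fingers; the grasp point (between the pads) lies ctrl.grip_point_offset behind it (ctrl.grip_point_offset is the distance from the TCP to the grasp point, in mm); z points along the fingers, y is the line along which they close (so a half turn about z gives the same grasp; the last joint's range is limited). The gripper opens to 88 mm and grips with 3 to 60 N. Pads are 20 mm wide; open, the fingers measure 115 mm over their backs; the gripper's body (75 mm by 178 mm) begins 61 mm behind the grasp point.
Start: joints at [-0.019, 0.423, 1.63, -0, 1.089, -0.019], TCP at [624.984, 0.026, 222.675] pointing down, gripper open.
Joint ranges: [-3, 3], [-0.9, 2.11], [0.09, 2.58], [-1.31, 4.45], [0.11, 2.69], [-2.54, 2.54]. Speed limits (rad/s): [2.39, 2.39, 3.01, 3.14, 3.14, 3.14].

INTERFACE

Orientations are given as a rotation vector (axis times angle).
In Python, from workcell import ctrl, get_image, close_job, finder gives the robot as it stands.
- The arm moves only by the tool servo_tool, never from a script. Its argument "deltas" is a list of rows, each a list of 2 entries, a list of its own where there are three numbers: the shift along the tool's x, y, z in mm, then the turn, a rotation vector about the tool's x, y, z in rad. A call has 1 to 5 rows; each row is the pose to reach, as a shift and turn from the pose commanded when the call began, along the tool's axes at that moment; what a row does not reach only later rows make up. A row lasts 1/12 s, in which the tool goes at most 41.7 mm and 7.16 degrees, less where a joint would pass 70% of its speed; a pose out of reach is approached as far as the arm can. A call with a gripper value outside its range is refused whole. "grip" is the closure, from -1 (fully open) to 1 (shut), so that 0 is half open, set as the call begins (left out, the last holds). The fingers move at their own pace and stop on an object; the grip force is fixed at half the most. Time passes only in rows, so rows that repeat a pose let the fingers close. It gives the time, the measured TCP pose, the force, the opening and the grip force at its end, in the units of the state.
- ctrl.get_obs(): the state, without advancing time (a new reading comes with each control period).
- get_image(name): name is "scene" or "side" or "wrist"; returns a dict with "frame" (400x640x3 uint8, blue, green, red), "depth" (400x640 float32, mm along the optical axis (not along the pixel's ray), 0 where there is no reading), "K" (3x3 intrinsics, pixels), "dist" ([k1, k2, p1, p2, k3] as OpenCV has them; the pictures are not rectified), "pose" (4x4, takes a point from camera to world coordinates). Camera axes: x right, y down, z forward; pixel columns grow to the right and rows downward; lengths in mm; the calibration is good to about 2 mm. A picture is of the moment at which its call begins.
- close_job(): hands the job in; it is judged then, once.
Trained networks look in a picture, given as the dict that the camera call returned (one of the last four; its "shot" number tells which), for a name from the list of things; names that differ only in an ending like _2 or _b are one class to them, and where a whole thing is asked for, a point or a joint stands for the part that bears it (a point fixed in the world has none). Each returns a list of dicts, best first, with "score" (0 to 1); they miss things now and then, are a little off and sometimes report something else, mostly with a low value. They report only what shows in the picture. A call takes as long as a camera call. They do not tell look-alikes from the thing itself.
- finder.search_frame(query, picture): "rect" ([centre column, centre row, width, height] as shares, 0 to 1, of the picture: columns of its width, rows of its height, round what is visible of it).
- finder.silhouettes(query, picture): "mask" (400x640 bool, what is visible of it) and "rect" ([centre column, centre row, width, height] as shares, 0 to 1, of the picture: columns of its width, rows of its height, round what is visible of it).
The state is a dict: "t": time; "qpos": joint angles; "qvel": joint speeds; "joint_torque": joint torques, N m; "ee_pos": TCP position; "orientation": TCP orientation; "ft_force": force on the tool from outside, world axes, zero at the start; "moment": the same for the moment, N m; "width": finger opening in mm; "grasp_force": force on a finger pad.
Only numpy, scipy, OpenCV 4.12 (cv2) and the standard library are available. Lean on these libraries where they do the work, as an engineer would, in place of code of your own. Each camera call takes 0.05 s, during which the arm holds its last target. There are 200 camera calls.

## Working session

There is one attempt and no reset: what is moved stays moved. The work goes in short steps, Python scripts to look and compute and a tool call to move; the robot and the scene stay as the last step left them, time stands still between calls to the robot, and variables do not carry over. Pictures are saved under pics/ and viewed, at most 10 in all, crops included, and the job is handed in when it is done.

Besides the shell and the picture viewer there is one more tool, called after ">>>" as name([rows], argument=value, ...), one row to a line, values as JSON. servo_tool: Moves the arm, as the interface text tells. Its arguments: {"type":"object","properties":{"deltas":{"type":"array","items":{"type":"array"}},"grip":{"type":"number"}},"required":["deltas"]}

```bash
mkdir -p pics
cat > h.py <<'E'
import numpy as np, cv2
from scipy.spatial.transform import Rotation as R
from workcell import ctrl, get_image, close_job, finder
def pts(im, mask):
    v,u=np.nonzero(mask & (im["depth"]>0)); d=im["depth"][v,u]
    p=cv2.undistortPoints(np.stack([u,v],1).astype(np.float64)[:,None],im["K"],np.array(im["dist"],float))[:,0]
    c=np.c_[p*d[:,None],d]; return c@im["pose"][:3,:3].T+im["pose"][:3,3]
E
python3 - <<'E'
from h import *
print(ctrl.grip_point_offset, ctrl.get_obs())
a=get_image("scene"); b=get_image("side")
for n,im in(("scene",a),("side",b)):
    f=im["frame"].copy()
    for q in("long_rod_mid","short_rod_a_mid","cup_mouth"):
        for r in finder.silhouettes(q,im)[:5]:
            if r["mask"].sum()<5: continue
            P=pts(im,r["mask"]); 
            x=np.array(r["rect"])*[640,400,640,400]
            print(n,q,round(r["score"],2),x.round(),np.median(P,0).round() if len(P) else None, P[:,2].max().round() if len(P) else None)
    cv2.imwrite(f"pics/{n}.png",f)
E
```

```text
18.700000000000003 {'t': 0.0, 'qpos': array([-1.89943641e-02,  4.23814226e-01,  1.63068325e+00, -1.86016175e-05,
        1.08860116e+00, -1.90146516e-02]), 'qvel': array([-0.0011405 , -0.00020809, -0.00136003,  0.00073579,  0.0003984 ,
       -0.00065894]), 'joint_torque': array([ 1.28069914e-03, -5.44622147e+01, -2.73670936e+01,  6.42951974e-02,
        2.27214623e-02, -1.51321510e-04]), 'ee_pos': array([6.24446422e+02, 3.46536143e-02, 2.21920968e+02]), 'orientation': array([-2.22064996e+00, -2.22071419e+00,  1.65871272e-03]), 'ft_force': array([-0.72411289,  0.1689619 , -0.12148521]), 'moment': array([ 0.04779364,  0.02557975, -0.00655464]), 'grasp_force': 0.0, 'width': 87.6915106504114}
scene long_rod_mid 0.86 [361. 215.  31.  49.] [436.  88.  14.] 19.0
scene long_rod_mid 0.84 [291. 210.  16.  72.] [536. -67. 129.] 185.0
scene short_rod_a_mid 0.73 [205. 235.  15.  36.] [ 550. -217.  105.] 134.0
scene cup_mouth 0.95 [436. 263.  48.  71.] [635. 170.  31.] 100.0
side long_rod_mid 0.97 [304. 206.  36.  44.] [530. -74. 134.] 184.0
side long_rod_mid 0.63 [256. 210.  65.  28.] [431.  84.  13.] 19.0
side short_rod_a_mid 0.64 [325. 274.  21.  29.] [ 544. -223.  107.] 133.0
side cup_mouth 0.6 [326. 171.  34.  48.] [614. 159.  31.] 100.0
```

View pics/scene.png

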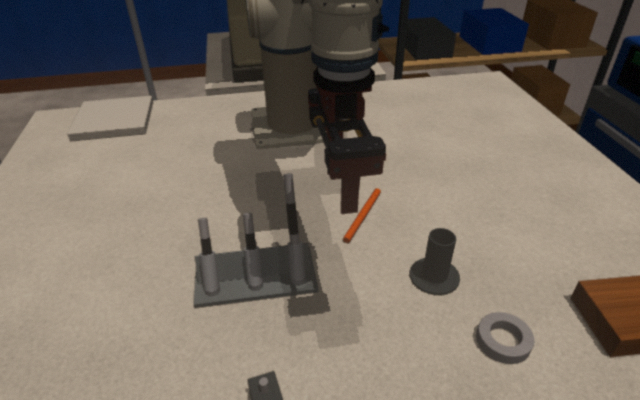

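View pics/side.png

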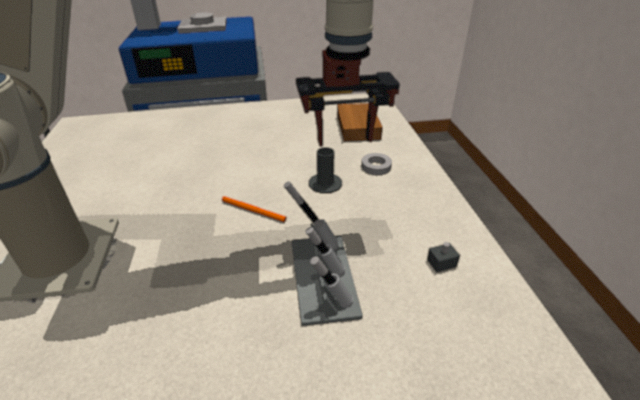

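The scene picture shows three grey rods in the rack: the long one at (291,210), with shorter ones at (250,230) and (205,235). The orange look-alike lies on the bench at (362,215). The cup is at (440,255), and the light ring at (505,337) is not it. The side view agrees, with the long rod at (304,206) and the cup at (326,170). I choose the steel rod at (291,210).

Run:
```python
from h import *
from scipy.optimize import least_squares
ims={n:get_image(n) for n in("scene","side")}
cv2.imwrite("pics/crop.png",cv2.resize(ims["scene"]["frame"][160:310,180:330],None,fx=4,fy=4,interpolation=cv2.INTER_CUBIC))
allP=[]
for n,im in ims.items():
    for r in finder.silhouettes("long_rod_mid",im)[:3]:
        m=cv2.erode(r["mask"].astype(np.uint8),np.ones((2,2)))>0
        P=pts(im,m)
        if len(P)<10 or P[:,2].max()<100: continue
        P=P[P[:,2]>85]; allP.append(P)
        c=P.mean(0); d=np.linalg.svd(P-c)[2][0]; d*=np.sign(d[2])
        print(n,len(P),c.round(1),d.round(3),P[:,2].max().round(1), P[:,2].min().round(1))
def fit(P):
    def f(x):
        d=np.array([x[2],x[3],1]);d/=np.linalg.norm(d); c=np.array([x[0],x[1],130.])
        return np.linalg.norm(np.cross(P-c,d),axis=1)-8
    c=P.mean(0)
    return least_squares(f,[c[0]+3,c[1],-.55,0],loss="soft_l1",f_scale=2)
for P in allP+[np.vstack(allP)]:
    s=fit(P); x=s.x; d=np.array([x[2],x[3],1]); d/=np.linalg.norm(d); top=((P-[x[0],x[1],130])@d).max()
    print("axis at z130",x.round(2),"lean",np.degrees(np.arccos(d[2])).round(1),d.round(3),"top",([x[0],x[1],130]+top*d).round(1),abs(s.fun).mean().round(2))
for n,im in ims.items():
    r=finder.silhouettes("cup_mouth",im)[0]; P=pts(im,r["mask"]); 
    Q=P[P[:,2]>92]; W=P[(P[:,2]>25)&(P[:,2]<90)]
    def g(x): return np.hypot(W[:,0]-x[0],W[:,1]-x[1])-23
    s=least_squares(g,W.mean(0)[:2]+ (W.mean(0)-im["pose"][:3,3])[:2]*.03,loss="soft_l1",f_scale=2)
    print(n,"cup rim",len(Q),(Q.min(0)/2+Q.max(0)/2).round(1),"wall fit",s.x.round(1),abs(s.fun).mean().round(2),len(W))
```

```text
scene 564 [536.2 -67.1 135.2] [-0.493  0.013  0.87 ] 185.7 85.0
side 314 [530.4 -73.5 135.6] [-0.493  0.016  0.87 ] 183.5 85.1
axis at z130 [ 5.3161e+02 -6.7300e+01 -5.7000e-01  1.0000e-02] lean 29.6 [-0.494  0.011  0.87 ] top [502.7 -66.6 181. ] 0.89
axis at z130 [ 5.3108e+02 -6.6940e+01 -5.7000e-01  2.0000e-02] lean 29.5 [-0.492  0.016  0.87 ] top [502.1 -66.  181.2] 0.8
axis at z130 [ 5.315e+02 -6.704e+01 -5.700e-01  2.000e-02] lean 29.6 [-0.493  0.014  0.87 ] top [502.3 -66.2 181.4] 0.88
scene cup rim 207 [619.7 175.8  96. ] wall fit [618.5 177.1] 1.21 944
side cup rim 80 [616.  177.   95.7] wall fit [617.7 177.2] 1.3 441
```

View pics/crop.png

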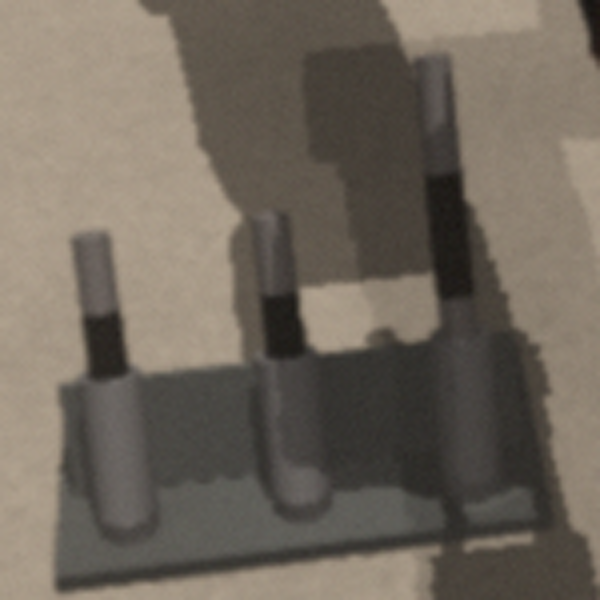

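The crop confirms the choice: the rightmost rod is plain steel with a mid-length black band, stands out 120 mm, and its top is at about (433,60) in the crop. Moving to a pre-grasp on its axis.

>>> servo_tool([
  [[-13,-30,-2],[-0.103,-0.003,0]],
  [[-26,-60,-3],[-0.206,-0.006,0]],
  [[-39,-90,-5],[-0.31,-0.009,0]],
  [[-52,-120,-6],[-0.413,-0.012,0]],
  [[-65.5,-150,-8],[-0.516,-0.015,0]],
], grip=-1)

```text
t: 1.12
ee_pos: [476.6, -63.5, 230.3]
orientation: [1.931, 1.934, 0.486]
ft_force: [-0.6, 0.9, 0.3]
width: 87.5
grasp_force: 0.0
```

>>> servo_tool([
  [[0,0,0],[0,0,0]],
  [[0,0,0],[0,0,0]],
  [[0,0,0],[0,0,0]],
])

```text
t: 1.37
ee_pos: [480.2, -63.6, 231.5]
orientation: [1.934, 1.934, 0.486]
ft_force: [1.1, 0.3, 0.3]
width: 87.8
grasp_force: 0.0
```

```bash
cat > g.py <<'E'
from h import *
o=ctrl.get_obs(); T=R.from_rotvec(o["orientation"]).as_matrix()
top=np.array([502.3,-66.2,181.4]); d=np.array([-.493,.014,.87]); d/=np.linalg.norm(d)
print("t",o["t"],o["ee_pos"].round(1),o["qpos"].round(2)); print("tool z",T[:,2].round(3))
print("tcp goal delta in tool", (T.T@(top-(35+18.7)*d-o["ee_pos"])).round(1), "rot", np.cross([0,0,1],T.T@-d).round(3))
E
python3 - <<'E'
import g; from h import *
im=get_image("wrist"); cv2.imwrite("pics/wrist.png",im["frame"])
E
```

```text
t 1.3667 [480.2 -63.6 231.5] [-0.22  0.03  2.25  0.25  0.38 -0.42]
tool z [ 0.483 -0.012 -0.875]
tcp goal delta in tool [ -2.1  -4.2 108.3] rot [-0.011 -0.002  0.   ]
```

View pics/wrist.png

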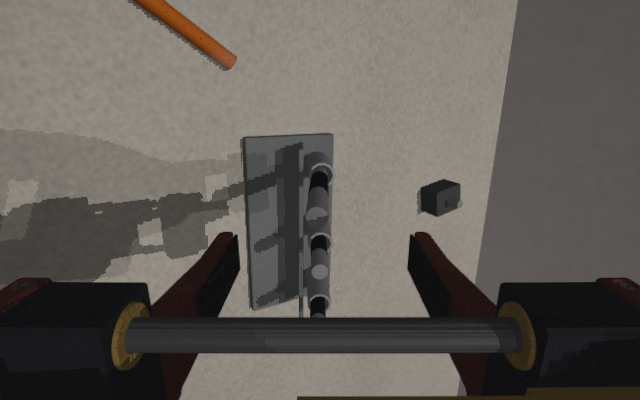

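The wrist view shows the three rods in a column. The long rod is the top one (end at 316,213; tube at 320,172), between the fingertips at columns 235 and 415, which agrees with the fit. Descending along the axis.

>>> servo_tool([
  [[-2,-4,22],[-0.011,-0.002,0]],
  [[-2,-4,46],[-0.011,-0.002,0]],
  [[-2,-4,70],[-0.011,-0.002,0]],
  [[-2,-4,92],[-0.011,-0.002,0]],
  [[-2,-4,108],[-0.011,-0.002,0]],
])

```text
t: 1.83
ee_pos: [530.6, -66.2, 132.5]
orientation: [1.926, 1.93, 0.493]
ft_force: [-0.9, 0.4, 0.5]
width: 87.5
grasp_force: 0.0
```

>>> servo_tool([
  [[0,0,0],[0,0,0]],
  [[0,0,0],[0,0,0]],
])

```text
t: 2.0
ee_pos: [529.0, -65.9, 133.2]
orientation: [1.928, 1.931, 0.493]
ft_force: [-0.2, 0.1, -0.1]
width: 87.3
grasp_force: 0.0
```

```bash
python3 g.py
```

```text
t 2.0 [529.  -65.9 133.2] [-0.19  0.31  2.23  0.75  0.12 -0.92]
tool z [ 0.49  -0.012 -0.872]
tcp goal delta in tool [-1.1  0.5 -1.4] rot [-0.003 -0.002  0.   ]
```

>>> servo_tool([
  [[0,0,0],[0,0,0]],
  [[0,0,0],[0,0,0]],
  [[0,0,0],[0,0,0]],
  [[0,0,0],[0,0,0]],
  [[0,0,0],[0,0,0]],
], grip=1)

```text
t: 2.42
ee_pos: [527.9, -66.4, 134.6]
orientation: [1.926, 1.928, 0.494]
ft_force: [-0.4, -0.3, 0.1]
width: 58.1
grasp_force: 0.0
```

>>> servo_tool([
  [[0,0,0],[0,0,0]],
  [[0,0,0],[0,0,0]],
  [[0,0,0],[0,0,0]],
  [[0,0,0],[0,0,0]],
  [[0,0,0],[0,0,0]],
])

```text
t: 2.83
ee_pos: [527.7, -66.4, 133.8]
orientation: [1.927, 1.929, 0.493]
ft_force: [0.1, 0.0, -0.4]
width: 24.8
grasp_force: 0.0
```

>>> servo_tool([
  [[0,0,0],[0,0,0]],
  [[0,0,0],[0,0,0]],
  [[0,0,0],[0,0,0]],
  [[0,0,0],[0,0,0]],
  [[0,0,0],[0,0,0]],
])

```text
t: 3.25
ee_pos: [528.2, -66.4, 134.1]
orientation: [1.927, 1.928, 0.493]
ft_force: [2.0, 0.4, -0.0]
width: 15.0
grasp_force: 30.0
```

>>> servo_tool([
  [[0,0,-4],[0,0,0]],
  [[0,0,-10],[0,0,0]],
  [[0,0,-18],[0,0,0]],
  [[0,0,-26],[0,0,0]],
  [[0,0,-34],[0,0,0]],
])

```text
t: 3.67
ee_pos: [511.3, -66.2, 163.8]
orientation: [1.927, 1.928, 0.493]
ft_force: [3.8, -0.7, -2.9]
width: 15.7
grasp_force: 30.0
```

>>> servo_tool([
  [[0,0,-13],[0,0,0]],
  [[0,0,-26],[0,0,0]],
  [[0,0,-40],[0,0,0]],
  [[0,0,-55],[0,0,0]],
  [[0,0,-70],[0,0,0]],
])

```text
t: 4.08
ee_pos: [474.8, -64.7, 223.7]
orientation: [1.93, 1.931, 0.49]
ft_force: [0.4, -0.6, -2.0]
width: 15.8
grasp_force: 30.0
```

Run:
```python
from h import *
o=ctrl.get_obs(); print(o["t"],o["ee_pos"].round(1),o["qpos"].round(2),o["ft_force"].round(1),o["width"])
im=get_image("side"); cv2.imwrite("pics/side2.png",im["frame"][100:340,160:480])
```

```text
4.0833 [474.8 -64.7 223.7] [-0.22  0.03  2.27  0.28  0.35 -0.46] [ 0.4 -0.6 -2. ] 15.825205523430284
```

View pics/side2.png

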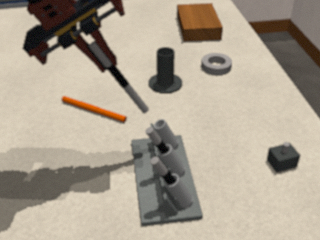

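The crop shows the rod clear of its tube, with its lower end at (147,110), and the two short rods still in the rack. Now raising and righting it.

>>> servo_tool([
  [[13,15,-9],[0.102,0.002,0]],
  [[26,30,-18],[0.204,0.005,0]],
  [[39,46,-26],[0.306,0.007,0]],
  [[52,61,-35],[0.408,0.01,0]],
  [[65,76,-43],[0.51,0.012,0]],
])

```text
t: 4.55
ee_pos: [522.1, 1.8, 299.2]
orientation: [2.22, 2.222, -0.003]
ft_force: [0.3, -0.1, -2.7]
width: 15.7
grasp_force: 30.0
```

>>> servo_tool([
  [[0,0,0],[0,0,0]],
  [[0,0,0],[0,0,0]],
])

```text
t: 4.72
ee_pos: [523.2, 1.6, 297.3]
orientation: [2.217, 2.221, 0.002]
ft_force: [-0.8, 0.1, -2.8]
width: 15.5
grasp_force: 30.0
```

```bash
cat > c.py <<'E'
from h import *
def where(goal):
    o=ctrl.get_obs(); T=R.from_rotvec(o["orientation"]).as_matrix()
    print("t",o["t"],o["ee_pos"].round(1),o["qpos"].round(2),"z",T[:,2].round(3),"x",T[:,0].round(3),"F",o["ft_force"].round(1),round(o["width"],1))
    print("delta",(T.T@(np.array(goal)-o["ee_pos"])).round(1),"rot",np.cross([0,0,1],T.T@[0,0,-1]).round(3))
E
python3 -c "
import c; c.where([618,177,275])"
```

```text
t 4.7167 [523.2   1.6 297.3] [-0.02  0.19  1.78 -0.    1.17 -0.02] z [ 0.003 -0.001 -1.   ] x [-0.002  1.    -0.001] F [-0.8  0.1 -2.8] 15.5
delta [175.2  95.1  22.4] rot [ 0.003  0.001 -0.   ]
```

>>> servo_tool([
  [[30,16,0],[0,0,0]],
  [[65,35,0],[0,0,0]],
  [[100,55,0],[0,0,0]],
  [[132,72,0],[0,0,0]],
  [[155,84,0],[0,0,0]],
])

```text
t: 5.13
ee_pos: [605.3, 157.5, 296.2]
orientation: [2.219, 2.221, 0.001]
ft_force: [-0.5, -1.0, -3.4]
width: 15.6
grasp_force: 30.0
```

>>> servo_tool([
  [[10,6,8],[0,0,0]],
  [[20,11,17],[0,0,0]],
  [[20,11,22],[0,0,0]],
  [[20,11,22],[0,0,0]],
  [[20,11,22],[0,0,0]],
])

```text
t: 5.55
ee_pos: [615.7, 174.3, 275.2]
orientation: [2.22, 2.219, -0.002]
ft_force: [-0.7, -0.4, -3.1]
width: 15.3
grasp_force: 30.0
```

Run:
```python
from h import *; import c
from scipy.optimize import least_squares
c.where([618,177,250])
for n in("scene","side"):
    im=get_image(n)
    for r in finder.silhouettes("long_rod_mid",im)[:3]:
        P=pts(im,cv2.erode(r["mask"].astype(np.uint8),np.ones((2,2)))>0)
        if len(P)<20 or P[:,2].max()<100: continue
        def f(x):
            d=np.array([x[2],x[3],1]);d/=np.linalg.norm(d)
            return np.linalg.norm(np.cross(P-[x[0],x[1],150],d),axis=1)-8
        m=np.median(P,0); s=least_squares(f,[m[0],m[1],0,0],loss="soft_l1",f_scale=2)
        print(n,round(r["score"],2),len(P),"z",P[:,2].min().round(),P[:,2].max().round(),"axis z150",s.x.round(3),abs(s.fun).mean().round(2))
    if n=="scene": cv2.imwrite("pics/scene2.png",cv2.resize(im["frame"][120:310,330:550],None,fx=2.5,fy=2.5))
```

```text
t 5.55 [615.7 174.3 275.2] [ 0.26  0.39  1.55 -0.    1.2   0.26] z [ 0.001 -0.003 -1.   ] x [ 0.001  1.    -0.003] F [-0.7 -0.4 -3.1] 15.3
delta [ 2.8  2.2 25.2] rot [ 0.001  0.003 -0.   ]
side 0.61 440 z -378.0 329.0 axis z150 [ 6.18361e+02  1.80734e+02  7.00000e-03 -1.38000e-01] 23.05
```

View pics/scene2.png

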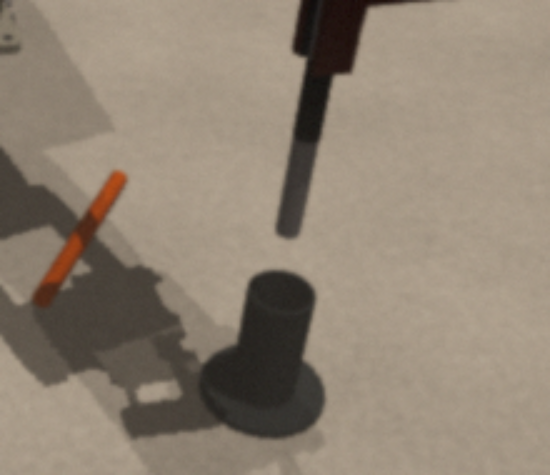

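The view shows the rod hanging over the cup, with its end at (288,235) and the mouth at (281,293), roughly parallel. The network's mask was poor, so I'll measure the rod from depth in a box.

```bash
cat > rod.py <<'E'
from h import *; import c
from scipy.optimize import least_squares
def rod(lo,hi,zr,n,cx=617,cy=176):
    im=get_image(n); P=pts(im,np.ones((400,640),bool))
    P=P[(np.hypot(P[:,0]-cx,P[:,1]-cy)<30)&(P[:,2]>lo)&(P[:,2]<hi)]
    def f(x):
        d=np.array([x[2],x[3],1]);d/=np.linalg.norm(d)
        return np.linalg.norm(np.cross(P-[x[0],x[1],zr],d),axis=1)-8
    m=np.median(P,0)+(lambda v:8*v/np.linalg.norm(v))((np.median(P,0)-im["pose"][:3,3])*[1,1,0])
    s=least_squares(f,[m[0],m[1],0,0],loss="soft_l1",f_scale=2)
    print(n,len(P),"z",np.percentile(P[:,2],[0,2,98]).round(1),"axis at",zr,s.x.round(3),abs(s.fun).mean().round(2))
E
python3 - <<'E'
import c; from rod import rod
c.where([618,177,250])
for n in("scene","side"): rod(115,250,150,n)
E
```

```text
t 5.75 [617. 175. 277.] [ 0.26  0.39  1.55 -0.    1.2   0.26] z [ 0.004 -0.002 -1.   ] x [ 0.001  1.    -0.002] F [-0.1  0.7 -2.1] 15.6
delta [ 2.1  0.9 27. ] rot [ 0.004  0.002 -0.   ]
scene 564 z [150.9 153.9 248.4] axis at 150 [ 6.17753e+02  1.74845e+02  1.00000e-03 -5.00000e-03] 0.63
side 272 z [150.8 153.1 247.6] axis at 150 [ 6.17625e+02  1.75347e+02 -6.00000e-03 -6.00000e-03] 0.95
```

>>> servo_tool([
  [[2,0.5,10],[0,0,0]],
  [[2,0.5,25],[0,0,0]],
  [[2,0.5,42],[0,0,0]],
  [[2,0.5,58],[0,0,0]],
  [[2,0.5,70],[0,0,0]],
])

```text
t: 6.27
ee_pos: [617.0, 177.6, 204.4]
orientation: [2.219, 2.22, -0.0]
ft_force: [-0.2, -1.2, -2.6]
width: 15.7
grasp_force: 30.0
```

>>> servo_tool([
  [[0,0,16],[0,0,0]],
  [[0,0,32],[0,0,0]],
  [[0,0,46],[0,0,0]],
  [[0,0,56],[0,0,0]],
  [[0,0,62],[0,0,0]],
])

```text
t: 6.68
ee_pos: [617.2, 177.5, 142.7]
orientation: [2.219, 2.22, -0.001]
ft_force: [-0.5, -1.1, -1.8]
width: 15.7
grasp_force: 30.0
```

>>> servo_tool([
  [[0,0,0],[0,0,0]],
  [[0,0,0],[0,0,0]],
])

```text
t: 6.85
ee_pos: [618.0, 177.7, 144.4]
orientation: [2.218, 2.219, 0.002]
ft_force: [0.6, 0.2, -2.0]
width: 15.7
grasp_force: 30.0
```

>>> servo_tool([
  [[0,0,1],[0,0,0]],
  [[0,0,2],[0,0,0]],
  [[0,0,3],[0,0,0]],
  [[0,0,4],[0,0,0]],
  [[0,0,5],[0,0,0]],
])

```text
t: 7.27
ee_pos: [618.0, 177.6, 139.6]
orientation: [2.218, 2.219, 0.003]
ft_force: [-0.5, 0.6, -2.5]
width: 15.4
grasp_force: 30.0
```

>>> servo_tool([
  [[0,0,0.5],[0,0,0]],
  [[0,0,1],[0,0,0]],
  [[0,0,1],[0,0,0]],
])

```text
t: 7.52
ee_pos: [617.8, 177.6, 138.3]
orientation: [2.219, 2.219, 0.002]
ft_force: [-0.5, -0.0, -2.6]
width: 15.7
grasp_force: 30.0
```

>>> servo_tool([
  [[0,0,0.5],[0,0,0]],
  [[0,0,1],[0,0,0]],
  [[0,0,1],[0,0,0]],
])

```text
t: 7.77
ee_pos: [617.8, 177.6, 137.2]
orientation: [2.219, 2.219, 0.002]
ft_force: [-0.5, -0.0, -2.8]
width: 15.5
grasp_force: 30.0
```

>>> servo_tool([
  [[0,0,0.5],[0,0,0]],
  [[0,0,1],[0,0,0]],
  [[0,0,1],[0,0,0]],
])

```text
t: 8.02
ee_pos: [618.0, 177.7, 136.6]
orientation: [2.218, 2.219, 0.002]
ft_force: [-1.4, -0.3, -0.6]
width: 15.5
grasp_force: 30.0
```

>>> servo_tool([
  [[0,0,0.4],[0,0,0]],
  [[0,0,0.8],[0,0,0]],
  [[0,0,0.8],[0,0,0]],
])

```text
t: 8.27
ee_pos: [618.2, 177.7, 136.6]
orientation: [2.218, 2.219, 0.003]
ft_force: [-1.0, 0.1, 6.1]
width: 15.4
grasp_force: 30.0
```

Contact with the cup's bottom shows: the vertical force rose from −2.8 to +6.1 N at the expected height. Letting go.

>>> servo_tool([
  [[0,0,0],[0,0,0]],
  [[0,0,0],[0,0,0]],
  [[0,0,0],[0,0,0]],
  [[0,0,0],[0,0,0]],
  [[0,0,0],[0,0,0]],
], grip=-1)

```text
t: 8.68
ee_pos: [617.9, 177.6, 135.4]
orientation: [2.219, 2.219, 0.002]
ft_force: [1.1, -0.3, -0.6]
width: 45.5
grasp_force: 0.0
```

>>> servo_tool([
  [[0,0,0],[0,0,0]],
  [[0,0,0],[0,0,0]],
  [[0,0,0],[0,0,0]],
  [[0,0,0],[0,0,0]],
  [[0,0,0],[0,0,0]],
])

```text
t: 9.1
ee_pos: [617.9, 177.6, 135.5]
orientation: [2.219, 2.219, 0.002]
ft_force: [-0.1, -0.4, 0.6]
width: 78.7
grasp_force: 0.0
```

>>> servo_tool([
  [[0,0,0],[0,0,0]],
  [[0,0,0],[0,0,0]],
  [[0,0,0],[0,0,0]],
  [[0,0,0],[0,0,0]],
  [[0,0,0],[0,0,0]],
])

```text
t: 9.52
ee_pos: [617.9, 177.6, 135.6]
orientation: [2.218, 2.219, 0.002]
ft_force: [-0.3, 0.0, 0.8]
width: 87.9
grasp_force: 0.0
```

Run:
```python
from rod import *
rod(103,135,120,"scene"); rod(103,135,120,"side")
```

```text
scene 155 z [103.1 103.3 134.6] axis at 120 [ 6.19281e+02  1.77083e+02 -8.00000e-03 -6.00000e-03] 0.66
side 82 z [103.4 104.2 134.1] axis at 120 [ 6.18294e+02  1.77066e+02 -1.10000e-02  3.70000e-02] 0.97
```

The rod stands upright and free. Retreating straight up.

>>> servo_tool([
  [[0,0,-10],[0,0,0]],
  [[0,0,-30],[0,0,0]],
  [[0,0,-50],[0,0,0]],
  [[0,0,-70],[0,0,0]],
  [[0,0,-90],[0,0,0]],
])

```text
t: 10.03
ee_pos: [617.6, 177.7, 227.3]
orientation: [2.218, 2.219, 0.002]
ft_force: [0.0, 0.4, -0.8]
width: 87.8
grasp_force: 0.0
```

>>> servo_tool([
  [[0,0,-20],[0,0,0]],
  [[0,0,-40],[0,0,0]],
  [[0,0,-55],[0,0,0]],
  [[0,0,-60],[0,0,0]],
  [[0,0,-60],[0,0,0]],
])

```text
t: 10.45
ee_pos: [618.1, 178.1, 287.7]
orientation: [2.217, 2.218, 0.007]
ft_force: [1.3, -0.2, -0.1]
width: 87.6
grasp_force: 0.0
```

Run:
```python
from rod import *
rod(103,200,120,"side")
im=get_image("scene"); cv2.imwrite("pics/end.png",im["frame"])
print(ctrl.get_obs()["t"],ctrl.get_obs()["ee_pos"])
```

```text
side 239 z [103.  105.4 189.7] axis at 120 [6.18183e+02 1.77078e+02 3.00000e-03 1.20000e-02] 1.04
10.55 [616.98214903 177.76086641 285.09557839]
```

View pics/end.png

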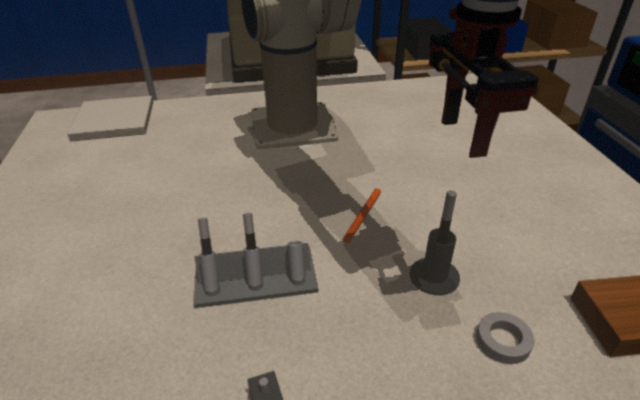

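The final picture shows the long rod upright in the cup, its top at (450,195) and about 190 mm above the bench. The short rods are still in the rack at (205,235) and (250,230), and the gripper is clear.

```bash
python3 -c "
from h import *
print(close_job())"
```

```text
the job is handed in; nothing more can be done
None
```

The longest rod now stands on the bottom of the holder cup and has been let go, both shorter rods are still in the rack, and the job was handed in at about 10.6 s of the 38 s allowed.

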